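Tighten the drum-shaft castle nut to the next slot and lock it

TASK

Tighten the castle nut on the washing machine's drum shaft clockwise until it is tight (its yellow stripe has come round to the yellow dot on the hub), then turn it a little further, to the first slot that lines up with the cotter hole. Then push the red lock slide fully home, so that its pin goes through that slot into the shaft, and let go. Leave the things standing around where they are.

Things in the scene. Friction and masses are not known exactly. Their poses are not given: they have to be found in the camera images.
- carrier: Drum bearing carrier, fixed to the worktop: grey plate 170 (its x) by 310 (its y) by 12 mm carrying an aluminium hub, shaft, castle nut and lock slide. Origin at the centre of the plate's underside, z up. The upright shaft's axis is at x 0, y -60 mm; 24 mm thick, top at z 88 mm. The nut sits on a dark washer 68 mm wide, top at z 45 mm; the hub round it is 104 mm wide at z 41 mm.
- cotter_hole (a point): Middle of the cotter hole, on the shaft axis, 75 mm above the worktop. The hole runs level through the shaft along the carrier's y; a white line across the dark shaft's end shows its direction.
- tight_mark (a point): Yellow dot on the hub, 14 mm wide, 43 mm from the shaft axis, on the carrier's +x side, 29 degrees round towards -y. The nut is tight once its stripe has come round to it.
- nut_middle (a point): Point on the shaft axis at half the nut's height, 63 mm above the worktop; its axes turn with the nut. Steel castle nut 46 mm across flats, 53 mm across corners, z 45 to 81 mm: plain hexagon to z 69, above it six castle teeth at the corners, and between them six slots 12 mm wide, one in the middle of each flat, every 60 degrees.
- nut_stripe (a point): Yellow stripe on top of one castle tooth (and down its corner), 21 mm from the shaft axis, 81 mm above the worktop. At nut value 0 it lies 60 degrees from the carrier's +x towards +y.
- nut (a joint): Turn of the nut in rad, growing clockwise seen from above. Slots lie along the carrier's y (the cotter hole) at 0, 1.047 and 2.094. Friction 0.25 N m; from 1.55 on it is tight and takes 0.41 N m (the washer turns with it); the first slot after tight is at 2.094. It stays where left. Starts between 0.3 and 1.25, not tight. Past 2.5 it is overtightened.
- slide_grip (a point): Middle of the lock slide's red grip, 106 mm above the worktop: a block 16 mm (carrier x) by 30 mm (carrier y), z 86 to 122 mm, on a steel carriage (20 by 30 mm below it; below z 56 mm, 34 by 34 mm). On the carrier's line x 0, at y 82 mm when fully drawn back.
- pin_tip (a point): Tip of the slide's steel pin, 6 mm thick, 75 mm above the worktop, pointing along the carrier's -y at the shaft; 70 mm ahead of the grip's middle. It strikes the nut's teeth unless a slot faces it.
- slide (a joint): Travel of the lock slide towards the nut (carrier -y) in m: 0 drawn back (pin tip 72 mm from the shaft axis), 0.062 at its stop, fully home, pin tip inside the shaft. About 2 N of friction; it stays where it is left. It starts between 0 and 0.005.
- succulent: Green succulent in a terracotta pot on a saucer 120 mm wide, 130 mm tall; loose. Origin under its centre. Leave it alone.
- detergent: White detergent bottle with an orange label and blue cap, 72 mm wide, 190 mm tall; loose. Origin under its centre. Leave it alone.
- grease: Steel grease jar with a red cap, 70 mm wide, 60 mm tall; loose. Origin under its centre. Leave it alone.
- wrench: Steel wrench, 200 mm long, lying along its x; loose. Leave it alone.

How it is judged (in metres and radians):
On the way:
1. the nut is tight and its first slot after that faces the cotter hole, the lock slide still drawn back (value of joint nut between 1.91 and 2.28 rad and value of joint slide below 0.03 m), for 0.2 s.
At the end, for the whole second after the job is handed in: The nut stands tight with the first slot after tight on the cotter hole (2.094 rad, within 0.15 rad), the lock slide is within 5 mm of its stop with its pin in the slot, and both are at rest (value of joint nut between 1.944 and 2.244 rad and value of joint slide above 0.057 m and velocity of joint nut between -0.05 and 0.05 rad/s and velocity of joint slide between -0.01 and 0.01 m/s); the robot touches nothing.
It fails at once if the nut is overtightened, past 2.5 rad (value of joint nut above 2.5 rad).
It fails at once if a bystander (succulent, detergent, grease jar, wrench) is moved more than 40 mm (distance of any of succulent, detergent, grease, wrench from where it was at the start of the episode above 0.04 m).
It also fails if it takes over 54 s, if anything falls off the work surface, if the arm or the gripper's body presses on something with over 40 N, if the wrist force passes 120 N, or if a joint passes its speed limit or range.

ROBOT

A 6-joint arm with a two-finger parallel gripper is mounted at the origin on the work surface. World frame = base frame: x ahead of the robot, y to its left, z up, the work surface at z = 0. Lengths are in mm, angles in rad, forces in N, time in s.
With the tool pointing down it reaches from about 400 to 925 mm from the base axis. Payload 12.5 kg.
Tool frame: the origin (TCP) lies on the mounting face of the last link; the fingertips stand 190 mm ahead of it and the grasp point (between the pads) lies 171 mm ahead of it; z points along the fingers, y is the line along which they close (so a half turn about z gives the same grasp; the last joint's range is limited). The gripper opens to 95 mm and grips with 3 to 60 N. Pads are 20 mm wide; open, the fingers measure 119 mm over their backs; the gripper's body (75 mm by 180 mm) begins 59 mm behind the grasp point.
Start: joints at [-1.22, 0.491, 1.559, -0, 1.092, -0.106], TCP at [275.692, -560.909, 404.761] pointing down, gripper open.
Joint ranges: [-3.1, 3.1], [-0.84, 2.19], [0.05, 2.79], [-1.13, 4.28], [0.06, 2.93], [-2.69, 2.69]. Speed limits (rad/s): [2.22, 2.22, 2.79, 3.14, 3.14, 3.14].

INTERFACE

Orientations are given as [roll, pitch, yaw] about the fixed x, y, z axes, in that order (R = Rz(yaw) Ry(pitch) Rx(roll)).
In Python, from cell import env gives the robot as it stands.
- The arm moves only by the tool carry_out, never from a script. Its argument "series" is a list of rows, each a list of 5 numbers: the shift along the tool's x, y, z in m, then the turn about the tool's z in degrees, then the opening, from 0 (shut) to 1 (fully open). A call has 1 to 20 rows; each row is the pose to reach, as a shift and turn from the pose commanded when the call began, along the tool's axes at that moment; what a row does not reach only later rows make up. A row lasts 1/8 s, in which the tool goes at most 62.5 mm and 10.7 degrees, less where a joint would pass 70% of its speed; a pose out of reach is approached as far as the arm can. A call with a gripper value outside its range is refused whole. The fingers move at their own pace and stop on an object; the grip force is fixed at half the most. Time passes only in rows, so rows that repeat a pose let the fingers close. It gives the time, the measured TCP pose, the force, the opening and the grip force at its end, in the units of the state.
- env.state(): the state, without advancing time (a new reading comes with each control period).
- env.read_camera(name): name is "side" or "top" or "wrist"; returns (picture, depth): 420x560x3 uint8, red, green, blue; 420x560 float32, mm along the optical axis (not along the pixel's ray), 0 where there is no reading.
- env.get_calibration(name): a dict with "intrinsics" (3x3 intrinsics, pixels), "D" ([k1, k2, p1, p2, k3] as OpenCV has them; the pictures are not rectified), "cam_to_world" (4x4, takes a point from camera to world coordinates); the wrist camera has in their place "T_tool_cam" (4x4, takes a point from camera to tool coordinates, whose origin is the TCP and whose axes are the flange's). Camera axes: x right, y up, looking along -z (the intrinsics and any distortion apply to the point x, -y, -z); pixel columns grow to the right and rows downward; lengths in mm; the calibration is good to about 2 mm. A picture is of the moment at which its call begins: read the wrist's pose just before it. get_calibration takes no time and is no camera call.
- env.job_done(): hands the job in; it is judged then, once.
The state is a dict: "t": time; "joints": joint angles; "qvel": joint speeds; "tau": joint torques, N m; "eef_pos": TCP position; "tcp_rot": TCP orientation; "ft_force": force on the tool from outside, world axes, zero at the start; "moment": the same for the moment, N m; "opening": opening from 0.0 (shut) to 1.0 (fully open); "grip_force": force on a finger pad.
Only numpy, scipy, OpenCV 4.12 (cv2) and the standard library are available. Lean on these libraries where they do the work, as an engineer would, in place of code of your own. Each camera call takes 0.05 s, during which the arm holds its last target. There are 200 camera calls.

## Working session

There is one attempt and no reset: what is moved stays moved. The work goes in short steps, Python scripts to look and compute and a tool call to move; the robot and the scene stay as the last step left them, time stands still between calls to the robot, and variables do not carry over. Pictures are saved under pics/ and viewed, at most 10 in all, crops included, and the job is handed in when it is done.

Besides the shell and the picture viewer there is one more tool, called after "Emit:" by a JSON object that holds its "method" and its "body", one argument or row to a line. carry_out: Moves the arm, as the interface text tells. Its arguments: {"type":"object","properties":{"series":{"type":"array","items":{"type":"array","items":{"type":"number"}}}},"required":["series"]}

```bash
mkdir -p pics; cat > h.py <<'E'
from cell import env
import numpy as np, cv2
from scipy.spatial.transform import Rotation as R
def snap(n):
    s=env.state(); p,d=env.read_camera(n); c=env.get_calibration(n)
    if n=="wrist":
        T=np.eye(4); T[:3,:3]=R.from_euler('xyz',s['tcp_rot']).as_matrix(); T[:3,3]=s['eef_pos']; M=T@c['T_tool_cam']
    else: M=np.array(c['cam_to_world'])
    return p,d,dict(K=np.array(c['intrinsics']),D=np.array(c['D'],float),M=M)
def ray(c,uv):
    uv=np.array(uv,float).reshape(-1,1,2); n=cv2.undistortPoints(uv,c['K'],c['D'])[:,0]
    return np.c_[n[:,0],-n[:,1],-np.ones(len(n))]@c['M'][:3,:3].T
def atz(c,uv,z):
    r=ray(c,uv); o=c['M'][:3,3]; return o+r*((z-o[2])/r[:,2])[:,None]
def bydepth(c,uv,d):
    r=ray(c,uv); return c['M'][:3,3]+r*np.array([d[int(v),int(u)] for u,v in np.reshape(uv,(-1,2))])[:,None]
def proj(c,P):
    Mi=np.linalg.inv(c['M']); q=np.reshape(P,(-1,3))@Mi[:3,:3].T+Mi[:3,3]
    q=q*[1,-1,-1]; return cv2.projectPoints(q,np.zeros(3),np.zeros(3),c['K'],c['D'])[0][:,0]
def save(n,p): cv2.imwrite('pics/'+n,p[:,:,::-1])
E
python3 - <<'E'
from h import *
import pickle
o={}
for n in("top","side"):
    o[n]=snap(n); save(n+'0.png',o[n][0]); print(n,o[n][2]['M'].round(2).tolist())
pickle.dump(o,open('o.pkl','wb')); print(env.state())
print(env.get_calibration('wrist'))
E
```

```text
top [[0.01, 0.99, -0.16, 282.23], [-1.0, 0.01, 0.0, -27.44], [0.0, 0.16, 0.99, 1575.77], [0.0, 0.0, 0.0, 1.0]]
side [[-0.91, 0.23, -0.35, 41.73], [-0.42, -0.52, 0.74, 984.91], [-0.01, 0.82, 0.57, 866.29], [0.0, 0.0, 0.0, 1.0]]
{'t': 0.1, 'joints': array([-1.21957931e+00,  4.91494473e-01,  1.55936877e+00, -8.30208631e-06,
        1.09168281e+00, -1.05595972e-01]), 'qvel': array([-1.50658259e-03, -5.03378949e-05, -3.61358249e-03, -7.01771348e-04,
       -6.68377782e-05,  7.15928095e-04]), 'tau': array([ 3.41541447e-03, -6.13622618e+01, -2.58603877e+01,  6.94014737e-02,
        4.69718256e-02, -4.57315286e-05]), 'eef_pos': array([ 275.69643168, -560.88427533,  404.22987705]), 'tcp_rot': array([-3.14064378e+00, -9.31658890e-05,  4.56816771e-01]), 'ft_force': array([ 0.11794274, -0.68694192, -0.218715  ]), 'moment': array([ 0.0415288 ,  0.02834777, -0.01385016]), 'grip_force': 0.0, 'opening': 1.0007264445126798}
{'intrinsics': array([[320.22878049,   0.        , 275.63762648],
       [  0.        , 320.22878049, 205.15161403],
       [  0.        ,   0.        ,   1.        ]]), 'D': array([0.02109815, 0.        , 0.        , 0.        , 0.        ]), 'T_tool_cam': array([[ 7.98816972e-04,  9.54184244e-01,  2.99218633e-01,
         8.39725854e+01],
       [ 9.99999668e-01, -7.14664049e-04, -3.90669293e-04,
         2.67962493e-01],
       [-1.58929684e-04,  2.99218846e-01, -9.54184498e-01,
         2.12649887e+01],
       [ 0.00000000e+00,  0.00000000e+00,  0.00000000e+00,
         1.00000000e+00]])}
```

View pics/top0.png

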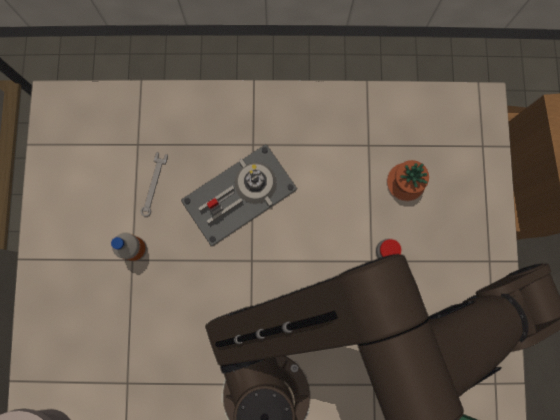

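View pics/side0.png

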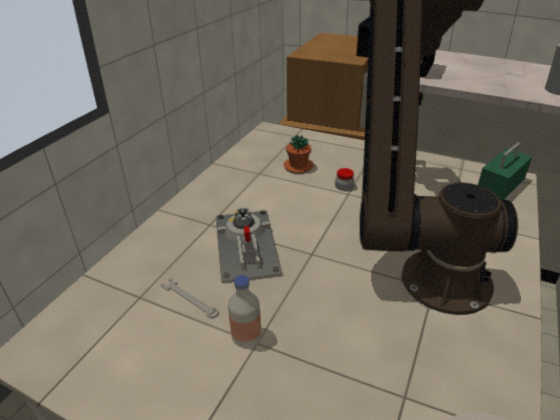

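The top view shows the carrier plate with corners near (266,147), (296,187), (213,244) and (183,201). The shaft is at about (256,180) and the red grip at (213,203). The wrench and bottle are left of it. The succulent and jar are to the right, well clear.

```bash
python3 - <<'E'
from h import *
import pickle
o=pickle.load(open('o.pkl','rb')); p,d,c=o['top']
print(atz(c,[(266,147),(296,187),(213,244),(183,201)],12).round(0).tolist())
s=atz(c,[(256,180)],88)[0]; hsv=cv2.cvtColor(p,cv2.COLOR_RGB2HSV)
m=((hsv[...,0]<8)|(hsv[...,0]>172))&(hsv[...,1]>180)&(hsv[...,2]>90); m[:,260:]=0;m[:150]=0
v,u=np.nonzero(m);print(len(u),u.mean(),v.mean()); g=atz(c,[(u.mean(),v.mean())],118)[0]
dv=s-g; print(s,g,np.hypot(*dv[:2]),np.arctan2(dv[1],dv[0])) 
print(atz(c,[(125,244),(160,157),(147,212),(390,248)],60).round(0).tolist())
E
```

```text
[[727.0, 8.0, 12.0], [603.0, -83.0, 12.0], [431.0, 161.0, 12.0], [559.0, 254.0, 12.0]]
43 211.8139534883721 202.72093023255815
[607.51803123  33.74016049  88.        ] [535.77470884 154.54753222 118.        ] 140.5045386196757 -1.0348997460834044
[[424.0, 408.0, 60.0], [681.0, 318.0, 60.0], [518.0, 349.0, 60.0], [418.0, -350.0, 60.0]]
```

Emit:
{"method": "carry_out", "body": {
  "series": [
    [0.02, -0.014, 0, 0, 1],
    [0.06, -0.041, 0, 0, 1],
    [0.1, -0.069, 0, 0, 1],
    [0.15, -0.103, 0, 0, 1],
    [0.2, -0.138, 0, 0, 1],
    [0.25, -0.172, 0, 0, 1],
    [0.3, -0.206, 0, 0, 1],
    [0.35, -0.241, 0, 0, 1],
    [0.4, -0.275, 0, 0, 1],
    [0.45, -0.31, 0, 0, 1],
    [0.5, -0.344, 0, 0, 1],
    [0.54, -0.371, 0, 0, 1],
    [0.561, -0.386, 0, 0, 1],
    [0.561, -0.386, 0, 0, 1],
    [0.561, -0.386, 0, 0, 1],
    [0.561, -0.386, 0, 0, 1]
  ]
}}

```text
t: 2.1
eef_pos: [608.4, 32.3, 404.9]
tcp_rot: [3.141, 0.0, 0.456]
ft_force: [0.4, -0.7, -0.3]
opening: 1.0
grip_force: 0.0
```

```bash
python3 - <<'E'
from h import *
import pickle
o=snap('wrist'); pickle.dump(o,open('w.pkl','wb')); save('w1.png',o[0])
s=env.state(); print(s['t'],s['eef_pos'],s['tcp_rot'],s['joints'],s['ft_force'])
E
```

```text
2.15 [608.520239    32.22928081 404.93129248] [ 3.14142138e+00 -3.93898662e-05  4.55715655e-01] [-5.54243421e-02  4.68370004e-01  1.59872470e+00 -1.47979353e-04
  1.07437981e+00  1.05972681e+00] [-0.13202017  0.78008853 -0.36274637]
```

View pics/w1.png

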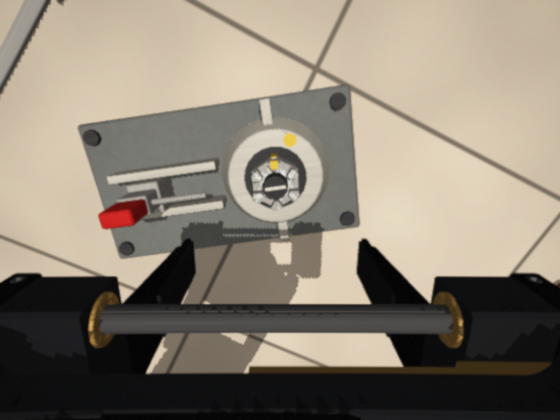

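The wrist view shows the nut and shaft end at about (275,186), the stripe near (274,160), the tight dot at (290,140) and the red grip at (123,214). The plate corners are at (80,126), (349,86), (358,228) and (120,257).

```bash
cat > m.py <<'E'
from h import *
def yel(o):
    p,d,c=o; hsv=cv2.cvtColor(p,cv2.COLOR_RGB2HSV)
    m=((hsv[...,0]>15)&(hsv[...,0]<32)&(hsv[...,1]>170)&(hsv[...,2]>100)).astype('uint8'); m[275:]=0
    n,l,st,ce=cv2.connectedComponentsWithStats(m)
    return [(ce[i].round(1).tolist(),st[i].tolist()) for i in range(1,n) if st[i,4]>8]
E
python3 - <<'E'
from m import *
import pickle
o=pickle.load(open('w.pkl','rb')); p,d,c=o
print(yel(o))
C=atz(c,[(80,126),(349,86),(358,228),(120,257)],12); print(C.round(1).tolist(),C.mean(0))
for a,b in((0,1),(3,2),(0,3),(1,2)):
    e=C[b]-C[a]; print(np.hypot(*e[:2]),np.arctan2(e[1],e[0]))
print('shaft',atz(c,[(275,186)],88),bydepth(c,[(275,186)],d)); print('dot',atz(c,[(290,140)],41))
print('dep corners',bydepth(c,[(90,138),(340,100),(350,222),(126,248)],d).round(1).tolist())
cv2.imwrite('pics/w1c.png',cv2.resize(p[110:260,180:380],(800,600),interpolation=cv2.INTER_CUBIC)[:,:,::-1])
E
```

```text
[([289.5, 139.8], [285, 135, 10, 10, 77]), ([273.2, 154.7], [271, 154, 5, 3, 9]), ([273.5, 164.3], [271, 161, 5, 7, 26])]
[[566.2, 255.0, 12.0], [736.1, 5.8, 12.0], [597.8, -87.4, 12.0], [429.9, 164.9, 12.0]] [582.4812861   84.57202886  12.        ]
301.58102633212206 -0.9722495682626112
303.11535960025 -0.9836814686764612
163.36415528634708 -2.5578796211765384
166.81376641855036 -2.548493215864555
shaft [[617.60268384  36.99749249  88.        ]] [[617.42427052  36.91142197  87.20519371]]
dot [[658.74164166  39.66775171  41.        ]]
dep corners [[560.0, 238.9, 17.3], [718.9, 8.2, 16.5], [601.4, -72.6, 17.0], [448.0, 161.0, 16.4]]
```

View pics/w1c.png

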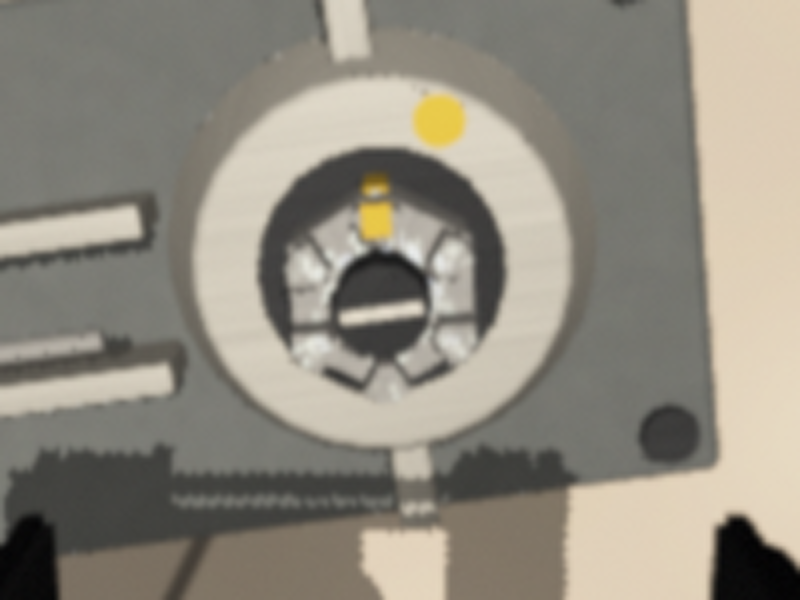

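```bash
python3 - <<'E'
from m import *
import pickle
p,d,c=pickle.load(open('w.pkl','rb'))
S=np.array([617.5,37]); ph=.589
q=atz(c,[(274,165)],81)[0][:2]-S; a=np.arctan2(q[1],q[0]); print('stripe',np.hypot(*q),a,'n',ph+np.pi/3-a)
# line on shaft end
L=atz(c,[(180+342/4,110+319/4),(180+424/4,110+305/4)],88); e=L[1]-L[0]; print('line ang',np.arctan2(e[1],e[0]), 'exp',ph-np.pi/2)
# fit nut model: project candidate tooth corners
hsv=cv2.cvtColor(p,cv2.COLOR_RGB2HSV); m=((hsv[...,0]<8)|(hsv[...,0]>172))&(hsv[...,1]>180)&(hsv[...,2]>60)
w=[]
v,u=np.nonzero(m); P=bydepth(c,np.c_[u,v],d); t=P[P[:,2]>117]; print('grip top',len(t),t.mean(0),'dist',np.hypot(*(t.mean(0)[:2]-S)),'ang',np.arctan2(*(S-t.mean(0)[:2])[::-1]))
E
```

```text
stripe 18.941430149750268 0.5044267661591709 n 1.1317707850374266
line ang -0.9400583116161946 exp -0.9817963267948966
grip top 552 [540.07477135 150.0915992  122.87639356] dist 137.05610471662223 ang -0.9704645035431604
```

Nut reads about 1.14. I'll turn the wrist to match a flat pair, then descend part way and check.

Emit:
{"method": "carry_out", "body": {
  "series": [
    [0.01, 0, 0.01, -7, 0.8],
    [0.01, 0, 0.02, -15, 0.8],
    [0.01, 0, 0.03, -23, 0.8],
    [0.01, 0, 0.045, -31, 0.8],
    [0.01, 0, 0.06, -39, 0.8],
    [0.01, 0, 0.07, -47, 0.8],
    [0.01, 0, 0.08, -55, 0.8],
    [0.01, 0, 0.085, -60, 0.8],
    [0.01, 0, 0.085, -62.8, 0.8],
    [0.01, 0, 0.085, -62.8, 0.8],
    [0.01, 0, 0.085, -62.8, 0.8]
  ]
}}

```text
t: 3.52
eef_pos: [617.8, 37.0, 319.9]
tcp_rot: [3.141, 0.0, 1.551]
ft_force: [-0.1, 0.3, 0.0]
opening: 0.8
grip_force: 0.0
```

```bash
python3 - <<'E'
from m import *
import pickle
o=snap('wrist'); p,d,c=o; pickle.dump(o,open('w2.pkl','wb')); s=env.state(); print(s['t'],s['eef_pos'],s['tcp_rot'])
print(yel(o)); print(proj(c,[617.5,37,88]))
u,v=proj(c,[617.5,37,88])[0].astype(int)
a,b=max(v-90,0),max(u-120,0)
print(a,b); cv2.imwrite('pics/w2c.png',cv2.resize(p[a:a+180,b:b+240],(800,600),interpolation=cv2.INTER_CUBIC)[:,:,::-1])
E
```

```text
3.575 [617.86146642  37.08598137 319.88241645] [3.14127114e+00 9.30175907e-05 1.55154921e+00]
[([302.4, 199.5], [301, 196, 4, 7, 10]), ([299.3, 212.7], [294, 208, 12, 10, 74])]
[[276.0237351  229.70288315]]
139 156
```

View pics/w2c.png

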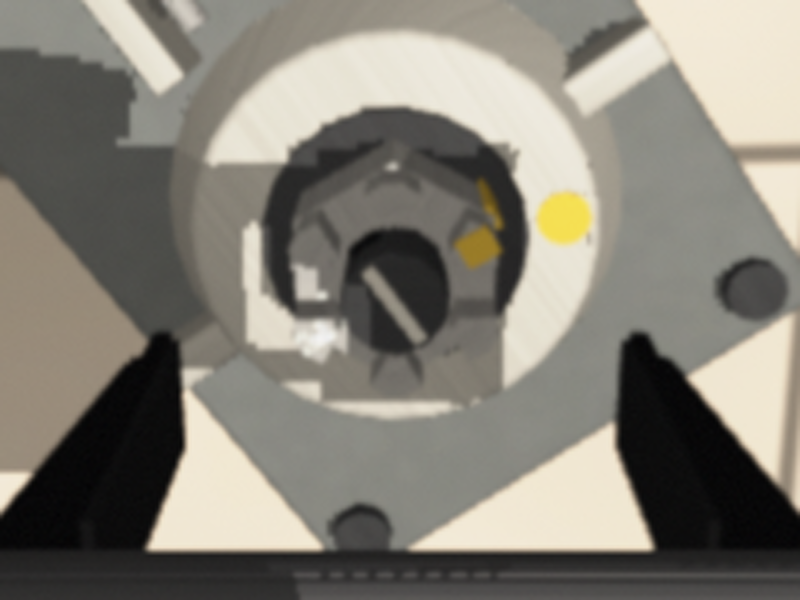

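The shaft is centred at about (275,227), with teeth vertically above and below it, so the jaws line up with a pair of flats. The shaft sits about 1.5 mm towards tool +x and 1 mm towards -y. I'll descend and grip.

Emit:
{"method": "carry_out", "body": {
  "series": [
    [0.0015, -0.001, 0.02, 0, 0.8],
    [0.0015, -0.001, 0.045, 0, 0.8],
    [0.0015, -0.001, 0.065, 0, 0.8],
    [0.0015, -0.001, 0.076, 0, 0.8],
    [0.0015, -0.001, 0.081, 0, 0.8],
    [0.0015, -0.001, 0.081, 0, 0.8],
    [0.0015, -0.001, 0.081, 0, 0.6],
    [0.0015, -0.001, 0.081, 0, 0.4],
    [0.0015, -0.001, 0.081, 0, 0.2],
    [0.0015, -0.001, 0.081, 0, 0.2],
    [0.0015, -0.001, 0.081, 0, 0.2],
    [0.0015, -0.001, 0.081, 0, 0.2]
  ]
}}

```text
t: 5.08
eef_pos: [616.8, 38.9, 238.9]
tcp_rot: [-3.141, 0.0, 1.553]
ft_force: [-3.5, -0.7, 5.2]
opening: 0.481
grip_force: 29.9
```

The gripper reads 45.7 mm, so it is seated on the flats. Turning about 55° clockwise.

Emit:
{"method": "carry_out", "body": {
  "series": [
    [0, 0, 0, 2, 0.2],
    [0, 0, 0, 5, 0.2],
    [0, 0, 0, 9, 0.2],
    [0, 0, 0, 13, 0.2],
    [0, 0, 0, 17, 0.2],
    [0, 0, 0, 21, 0.2],
    [0, 0, 0, 25, 0.2],
    [0, 0, 0, 29, 0.2],
    [0, 0, 0, 33, 0.2],
    [0, 0, 0, 37, 0.2],
    [0, 0, 0, 41, 0.2],
    [0, 0, 0, 45, 0.2],
    [0, 0, 0, 49, 0.2],
    [0, 0, 0, 52, 0.2],
    [0, 0, 0, 54, 0.2],
    [0, 0, 0, 55, 0.2],
    [0, 0, 0, 55, 0.2],
    [0, 0, 0, 55, 0.2],
    [0, 0, 0, 55, 0.2]
  ]
}}

```text
t: 7.45
eef_pos: [617.7, 38.3, 238.9]
tcp_rot: [3.139, -0.002, 0.592]
ft_force: [3.4, -5.1, -0.3]
opening: 0.481
grip_force: 30.0
```

Release, rise and look.

Emit:
{"method": "carry_out", "body": {
  "series": [
    [0, 0, 0, 0, 0.55],
    [0, 0, 0, 0, 0.7],
    [0, 0, 0, 0, 0.7],
    [0, 0, 0, 0, 0.7],
    [0, 0, -0.02, 0, 0.7],
    [0, 0, -0.05, 0, 0.7],
    [0, 0, -0.09, 0, 0.7],
    [0, 0, -0.12, 0, 0.7],
    [0, 0, -0.14, 0, 0.7],
    [0, 0, -0.15, 0, 0.7],
    [0, 0, -0.15, 0, 0.7],
    [0, 0, -0.15, 0, 0.7]
  ]
}}

```text
t: 8.95
eef_pos: [616.8, 38.9, 387.7]
tcp_rot: [-3.141, 0.001, 0.593]
ft_force: [0.8, -0.3, 0.2]
opening: 0.701
grip_force: 0.0
```

```bash
python3 - <<'E'
from m import *
import pickle
o=snap('wrist'); p,d,c=o; pickle.dump(o,open('w3.pkl','wb')); s=env.state(); print(s['t'],s['eef_pos'],s['tcp_rot'])
print(yel(o)); u,v=proj(c,[618,38,88])[0].astype(int); print(u,v)
hsv=cv2.cvtColor(p,cv2.COLOR_RGB2HSV); m=((hsv[...,0]<8)|(hsv[...,0]>172))&(hsv[...,1]>180)&(hsv[...,2]>50)
v2,u2=np.nonzero(m); P=bydepth(c,np.c_[u2,v2],d); t=P[(P[:,2]>118)&(P[:,2]<130)]; print('grip top',len(t),t.mean(0),t.min(0),t.max(0),'px',u2.mean(),v2.mean())
x0,y0=max(u-200,0),max(v-120,0); q=p[y0:y0+210,x0:x0+280]; print(x0,y0)
cv2.imwrite('pics/w3c.png',cv2.resize(q,(800,600),interpolation=cv2.INTER_CUBIC)[:,:,::-1])
E
```

```text
9.0 [616.89136268  38.87493101 387.72237836] [-3.14079930e+00  1.26740841e-03  5.92931556e-01]
[([297.6, 154.3], [293, 150, 10, 10, 72]), ([297.2, 189.9], [294, 187, 8, 7, 32])]
277 200
grip top 594 [538.45760635 151.33813161 120.57616929] [525.92377375 137.2832373  118.00901462] [550.4063469  165.6954477  122.70335963] px 113.18157181571816 210.66666666666666
77 80
```

View pics/w3c.png

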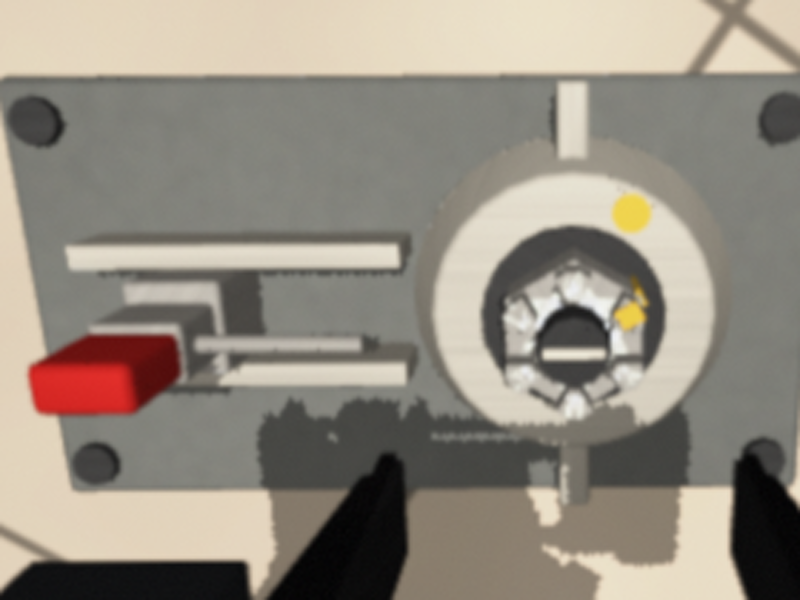

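The slot line now lies along the cotter line. There are teeth at (573,275) and (573,405), symmetric about the shaft at (573,340), and the stripe at (630,316) is past the dot. The nut is therefore at about 2.09. The grip's top is at (105,375) in the crop. Next I'll move over it with a 90° turn.

Emit:
{"method": "carry_out", "body": {
  "series": [
    [0, -0.015, 0, -8, 0.6],
    [0, -0.03, 0, -16, 0.6],
    [0, -0.045, 0, -24, 0.6],
    [0, -0.06, 0, -32, 0.6],
    [0, -0.075, 0, -40, 0.6],
    [-0.001, -0.09, 0, -48, 0.6],
    [-0.001, -0.105, 0, -56, 0.6],
    [-0.001, -0.12, 0, -64, 0.6],
    [-0.001, -0.13, 0, -72, 0.6],
    [-0.001, -0.137, 0, -80, 0.6],
    [-0.001, -0.137, 0, -86, 0.6],
    [-0.001, -0.137, 0, -90, 0.6],
    [-0.001, -0.137, 0.02, -90, 0.6],
    [-0.001, -0.137, 0.04, -90, 0.6],
    [-0.001, -0.137, 0.045, -90, 0.6],
    [-0.001, -0.137, 0.045, -90, 0.6],
    [-0.001, -0.137, 0.045, -90, 0.6]
  ]
}}

```text
t: 11.12
eef_pos: [539.7, 152.0, 344.3]
tcp_rot: [3.141, 0.0, 2.164]
ft_force: [-0.3, -0.2, 0.4]
opening: 0.601
grip_force: 0.0
```

```bash
python3 - <<'E'
from m import *
o=snap('wrist'); p,d,c=o; s=env.state(); print(s['t'],s['eef_pos'],s['tcp_rot'])
hsv=cv2.cvtColor(p,cv2.COLOR_RGB2HSV); m=((hsv[...,0]<8)|(hsv[...,0]>172))&(hsv[...,1]>180)&(hsv[...,2]>50)
v2,u2=np.nonzero(m); P=bydepth(c,np.c_[u2,v2],d); t=P[(P[:,2]>119)&(P[:,2]<130)]
q=(t-s['eef_pos'])@R.from_euler('xyz',s['tcp_rot']).as_matrix(); print('grip in tool',q.min(0),q.max(0))
save('w4.png',p)
E
```

```text
11.175 [539.61950586 151.96141863 344.31755284] [3.14071163e+00 4.92235749e-04 2.16372346e+00]
grip in tool [-10.84154987  -9.55595539 220.85081235] [ 16.84773691   4.88743814 225.30518986]
```

View pics/w4.png

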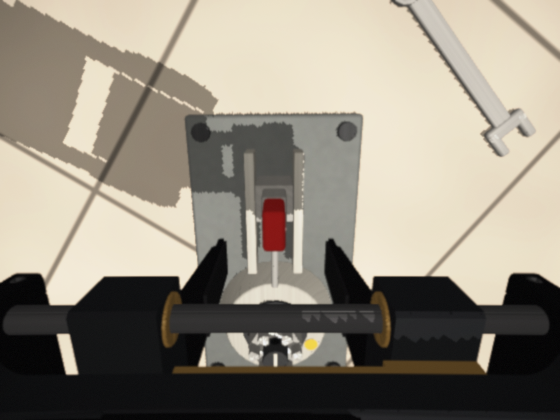

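The grip is between the fingers, centred near (274,222), about 2 mm towards tool +x and 1.5 mm towards -y. I'll descend, grip it and push.

Emit:
{"method": "carry_out", "body": {
  "series": [
    [0.002, -0.0015, 0.02, 0, 0.6],
    [0.002, -0.0015, 0.04, 0, 0.6],
    [0.002, -0.0015, 0.055, 0, 0.6],
    [0.002, -0.0015, 0.063, 0, 0.6],
    [0.002, -0.0015, 0.063, 0, 0.6],
    [0.002, -0.0015, 0.063, 0, 0.4],
    [0.002, -0.0015, 0.063, 0, 0.2],
    [0.002, -0.0015, 0.063, 0, 0],
    [0.002, -0.0015, 0.063, 0, 0],
    [0.002, -0.0015, 0.063, 0, 0],
    [0.002, -0.0015, 0.063, 0, 0],
    [0.002, -0.0015, 0.063, 0, 0]
  ]
}}

```text
t: 12.68
eef_pos: [537.3, 152.9, 280.8]
tcp_rot: [3.141, 0.0, 2.164]
ft_force: [2.3, 1.6, 0.5]
opening: 0.169
grip_force: 30.0
```

Emit:
{"method": "carry_out", "body": {
  "series": [
    [-0.003, 0, 0, 0, 0],
    [-0.008, 0, 0, 0, 0],
    [-0.013, 0, 0, 0, 0],
    [-0.018, 0, 0, 0, 0],
    [-0.023, 0, 0, 0, 0],
    [-0.028, 0, 0, 0, 0],
    [-0.032, 0, 0, 0, 0],
    [-0.036, 0, 0, 0, 0],
    [-0.04, 0, 0, 0, 0],
    [-0.044, 0, 0, 0, 0],
    [-0.048, 0, 0, 0, 0],
    [-0.05, 0, 0, 0, 0],
    [-0.05, 0, 0, 0, 0]
  ]
}}

```text
t: 14.3
eef_pos: [565.7, 110.9, 280.8]
tcp_rot: [3.14, 0.001, 2.163]
ft_force: [4.1, 3.2, -0.1]
opening: 0.17
grip_force: 30.0
```

Emit:
{"method": "carry_out", "body": {
  "series": [
    [-0.002, 0, 0, 0, 0],
    [-0.004, 0, 0, 0, 0],
    [-0.005, 0, 0, 0, 0],
    [-0.006, 0, 0, 0, 0],
    [-0.007, 0, 0, 0, 0],
    [-0.007, 0, 0, 0, 0]
  ]
}}

```text
t: 15.05
eef_pos: [569.6, 105.3, 280.8]
tcp_rot: [3.14, 0.001, 2.163]
ft_force: [4.4, 5.1, -1.2]
opening: 0.169
grip_force: 30.0
```

Emit:
{"method": "carry_out", "body": {
  "series": [
    [-0.001, 0, 0, 0, 0],
    [-0.002, 0, 0, 0, 0],
    [-0.003, 0, 0, 0, 0],
    [-0.004, 0, 0, 0, 0],
    [-0.004, 0, 0, 0, 0]
  ]
}}

```text
t: 15.68
eef_pos: [571.4, 102.6, 280.8]
tcp_rot: [3.141, -0.001, 2.163]
ft_force: [2.1, 11.6, 1.5]
opening: 0.17
grip_force: 30.0
```

Emit:
{"method": "carry_out", "body": {
  "series": [
    [-0.001, 0, 0, 0, 0],
    [-0.0015, 0, 0, 0, 0],
    [-0.0015, 0, 0, 0, 0]
  ]
}}

```text
t: 16.05
eef_pos: [571.7, 102.2, 280.8]
tcp_rot: [3.141, -0.003, 2.163]
ft_force: [-1.1, 19.8, 2.5]
opening: 0.167
grip_force: 30.0
```

Firm stop after about 61 mm of travel. I'll take off the load, release and rise.

Emit:
{"method": "carry_out", "body": {
  "series": [
    [0.0015, 0, 0, 0, 0],
    [0.002, 0, 0, 0, 0],
    [0.002, 0, 0, 0, 0.2],
    [0.002, 0, 0, 0, 0.4],
    [0.002, 0, 0, 0, 0.5],
    [0.002, 0, 0, 0, 0.5],
    [0.002, 0, 0, 0, 0.5],
    [0.002, 0, -0.02, 0, 0.5],
    [0.002, 0, -0.05, 0, 0.5],
    [0.002, 0, -0.09, 0, 0.5],
    [0.002, 0, -0.12, 0, 0.5],
    [0.002, 0, -0.14, 0, 0.5],
    [0.002, 0, -0.14, 0, 0.5],
    [0.002, 0, -0.14, 0, 0.5]
  ]
}}

```text
t: 17.8
eef_pos: [570.8, 102.6, 419.7]
tcp_rot: [-3.14, -0.001, 2.164]
ft_force: [-0.5, -0.3, -0.9]
opening: 0.5
grip_force: 0.0
```

```bash
python3 - <<'E'
from m import *
o=snap('wrist'); p,d,c=o; s=env.state(); print(s['t'],s['eef_pos'],s['ft_force'])
hsv=cv2.cvtColor(p,cv2.COLOR_RGB2HSV); m=((hsv[...,0]<8)|(hsv[...,0]>172))&(hsv[...,1]>180)&(hsv[...,2]>50)
v2,u2=np.nonzero(m); P=bydepth(c,np.c_[u2,v2],d); t=P[(P[:,2]>118)&(P[:,2]<130)]
g=(t.min(0)+t.max(0))/2; print(g,np.hypot(*(g[:2]-[617.5,38])))
cv2.imwrite('pics/w5.png',cv2.resize(p[130:340,140:420],(800,600),interpolation=cv2.INTER_CUBIC)[:,:,::-1])
E
```

```text
17.85 [570.88792811 102.56657294 419.54834375] [-0.25744482  0.09079546  0.37256451]
[570.25826972 102.71913314 120.38736698] 80.12706955160766
```

View pics/w5.png

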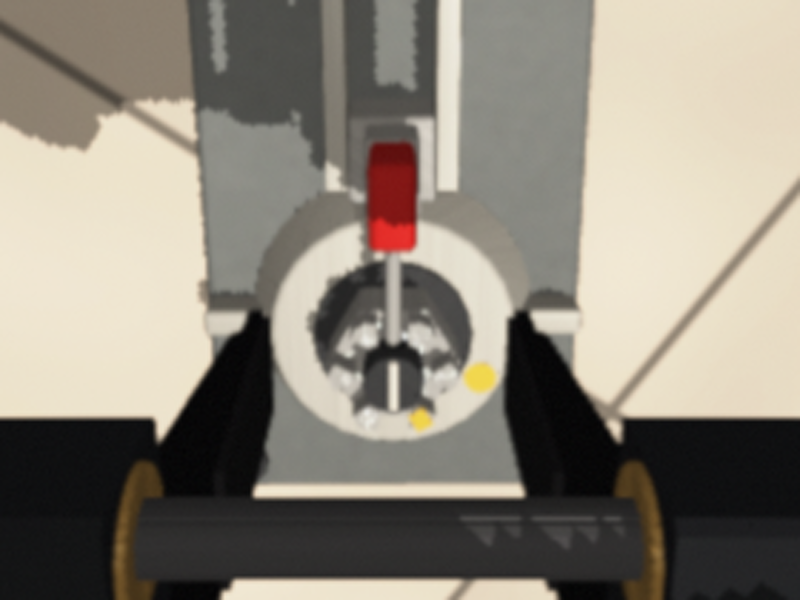

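The picture shows the pin running from (393,255) through the slot into the shaft at (393,345). The stripe at (421,420) is past the dot at (480,377), and the grip is 80 mm from the shaft axis, so the slide is home. Handing in.

```bash
python3 -c "
from cell import env; print(env.job_done())"
```

```text
the job is handed in; nothing more can be done
None
```

I tightened the nut to the first slot past tight (about 2.09 rad by the camera), pushed the lock slide home with its pin through that slot into the shaft, let go and handed the job in at about 18 s; no verdict came back.

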